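Fold the retaining flap and close the rivet case

ROBOT

A 6-joint arm with a two-finger parallel gripper is mounted at the origin on the work surface. World frame = base frame: x ahead of the robot, y to its left, z up, the work surface at z = 0. Lengths are in m, angles in rad, forces in N, time in s.
With the tool pointing down it reaches from about 0.375 to 0.925 m from the base axis. Payload 5.7 kg.
Tool frame: the origin (TCP) lies midway between the tips of the shut fingers; the grasp point (between the pads) lies 19 mm behind it; z points along the fingers, x is the direction in which the jaws open and shut, and the axes are right-handed (so a half turn about z gives the same grasp; the last joint's range is limited). The gripper opens to 88 mm and grips with 3 to 60 N. Pads are 20 mm wide; open, the fingers measure 115 mm over their backs; the gripper's body (75 mm by 178 mm) begins 61 mm behind the grasp point.
Start: joints at [1.173, 0.359, 1.51, -0, 1.272, -0.115], TCP at [0.167, 0.576, 0.223] pointing down, gripper open.
Joint ranges: [-2.97, 2.97], [-1.01, 2.36], [0.21, 2.38], [-0.96, 4.11], [0.2, 2.71], [-2.98, 2.98]. Speed limits (rad/s): [2.39, 2.39, 3.14, 3.14, 3.14, 3.14].

INTERFACE

Orientations are given as a unit quaternion [x, y, z, w].
In Python, from bench import move_ptp, servo_line, goto_joints, move_gripper, sleep, inverse_kinematics, capture, PlanningError, close_job, spot_in, silhouettes, current_clock, current_joint_pos, current_qvel, current_joint_torque, current_position, current_orientation, current_force, current_torque, current_finger_gap gives the robot as it stands. Calls block until the motion is done:
- move_ptp(position, orientation): joint-space move of the TCP to a pose.
- servo_line(position, orientation=None, rate=0.15, contact_N=None): straight line of the TCP; orientation=None keeps the orientation; rate is the mean speed in m/s. With contact_N (N) it stops when the force on the tool has changed by that much, and returns True; else False.
- goto_joints(angles): joint-space move.
- move_gripper(opening): finger opening in m; the grip force is fixed at half the most; returns when the fingers have stopped.
- sleep(seconds).
- inverse_kinematics(position, orientation): joint angles nearest the present ones, or None.
- capture(name): name is "side" or "top"; returns a dict with "image" (400x640x3 uint8, blue, green, red), "range_z" (400x640 float32, m along the optical axis (not along the pixel's ray), 0 where there is no reading), "intrinsics" (3x3 intrinsics, pixels), "k1" (the pictures are not rectified: a ray, as slopes to the right and down, at radius r is drawn at 1 + k1 r^2 times it, then the intrinsics apply), "R" (3x3) and "t" (3): a world point X has camera coordinates R X + t. Camera axes: x right, y down, z forward; pixel columns grow to the right and rows downward; lengths in m; the calibration is good to about 2 mm. A picture is of the moment at which its call begins.
A pose or a line that the arm cannot do raises PlanningError and nothing moves.
- close_job(): hands the job in, once; it reports no verdict.
Trained networks look in the newest picture that a camera, given by its name, has taken for a name from the list of things; names that differ only in an ending like _2 or _b are one class to them, and where a whole thing is asked for, a point or a joint stands for the part that bears it (a point fixed in the world has none). Each returns a list of dicts, best first, with "conf" (0 to 1); they miss things now and then, are a little off and sometimes report something else, mostly with a low value. They report only what shows in the picture. A call takes as long as a camera call.
- spot_in(camera, query): "xy" ([column, row] in pixels, amid what is visible of it).
- silhouettes(camera, query): "region" (400x640 bool, what is visible of it) and "xy" ([column, row] in pixels, amid what is visible of it).
Readings, each from a call of its own:
- current_clock(): time.
- current_joint_pos(): joint angles.
- current_qvel(): joint speeds.
- current_joint_torque(): joint torques, N m.
- current_position(): TCP position.
- current_orientation(): TCP orientation.
- current_force(): force on the tool from outside, world axes, zero at the start.
- current_torque(): the same for the moment, N m.
- current_finger_gap(): finger opening in m.
Only numpy, scipy, OpenCV 4.12 (cv2) and the standard library are available. Lean on these libraries where they do the work, as an engineer would, in place of code of your own. Each camera call takes 0.05 s, during which the arm holds its last target.

TASK

Close up the rivet case by pushing with the fingers only: first push the upright pink flap down flat over the rivets, then push the blue cover over from behind and press it fully shut on the rim, without slamming it. Do not grip or lift anything, leave the other things on the bench where they are, and finish clear of the case.

Things in the scene. Friction and masses are not known exactly. Their poses are not given: they have to be found in the camera images.
- case: Open dark grey plastic case, fixed to the bench, 200 (its x) x 160 (its y) x 65 mm high, walls 5 mm, three pockets of rivets inside. Origin: centre of the underside; z up. The blue cover is hinged along the +y rim, the pink flap inside the -y wall; both hinge lines run along the case's x.
- cover (a joint): Angle of the blue cover: 0 shut flat on the rim, growing as it opens; about 1.57 upright, more leans outward to the case's +y; stops at 0 and 2.0. Starts between 1.5 and 1.9. Its hinge has friction: it stays at any angle where it is left, and needs about 2 to 3 N at the free edge to swing.
- cover_hinge (a point): Mid-point of the cover's hinge line, at (0, 80, 65.5) mm in the case frame. The cover is a panel 200 mm along the hinge, 160 mm from hinge to free edge; its outer face (top when shut, facing +y when upright) is 8 mm from the hinge plane. A white panel 170 x 126 x 5 mm stands on its inner face. Axes: x along the hinge, -y from hinge to free edge, z out of the outer face.
- cover_edge (a point): Middle of the cover's free edge, on its outer (blue) face. 73.5 mm above the bench when shut. Axes as cover_hinge.
- flap (a joint): Angle of the pink flap: 0 folded down flat inside the case, about 1.57 upright, more leans outward to the case's -y; stops at 0 and 1.9. Starts between 1.3 and 1.7. Friction holds it at any angle; it needs about 1 N near the free edge to fold.
- flap_hinge (a point): Mid-point of the flap's hinge line, at (0, -66, 42.5) mm in the case frame. The flap is a panel 180 mm along the hinge and 110 mm from hinge to free edge, 6 mm thick; the face to push (facing -y when upright, top when folded) is 3 mm from the hinge plane. Axes: x along the hinge, +y from hinge to free edge, z out of that face.
- flap_edge (a point): Middle of the flap's free edge on the face to push. 45.5 mm above the bench when folded, that is 19.5 mm below the case rim. Axes as flap_hinge.
- jar: Bystander, to be left alone: clear glass jar with white lid, 52 mm across, 75 mm tall. Origin at the centre of its underside.
- clip: Bystander, to be left alone: pink plastic notched block 50 x 30 x 40 mm. Origin at the centre of its underside.
- tape: Bystander, to be left alone: white tape roll lying flat, 84 mm across, 24 mm tall. Origin at the centre of its underside.
- mug: Bystander, to be left alone: white mug, 76 mm across, 85 mm tall. Origin at the centre of its underside.
- tub: Bystander, to be left alone: green open plastic tub, 80 mm across the rim, 70 mm tall. Origin at the centre of its underside.
- hammer: Bystander, to be left alone: hammer 260 mm long, 26 mm high, lying along its own x (head at +x, 90 mm across), dark steel head, black handle. Origin about mid-length, on its underside.
- scissors: Bystander, to be left alone: black-handled scissors lying along their own x, about 170 x 80 mm. Origin about mid-length, on its underside.

How it is judged:
By the outcome, as a careful person would: the job done as asked, in the order asked, and still so for the second after the job is handed in, with the robot touching nothing.
It also fails if it takes over 58 s, if anything falls off the work surface, if the arm or the gripper's body presses on something with over 40 N, if the wrist force passes 120 N, or if a joint passes its speed limit or range.

## Working session

There is one attempt and no reset: what is moved stays moved. The work goes in short steps, each a Python script; the robot and the scene stay as the last script left them, time stands still between calls to the robot, and variables do not carry over. Pictures are saved under pics/ and viewed, and the job is handed in when it is done.

```bash
mkdir -p pics; ls
python3 - <<'E'
from bench import *
import cv2,pickle
d={}
for n in("side","top"):
    c=capture(n); d[n]=c; cv2.imwrite(f"pics/{n}0.png",c["image"])
    print(n,c["intrinsics"].tolist(),c["k1"],c["R"].tolist(),c["t"].tolist())
pickle.dump(d,open("cap0.pkl","wb"))
print(current_clock(),current_orientation())
E
```

```text
pics
side [[366.0401905157963, 0.0, 314.99805191055555], [0.0, 366.0401905157963, 199.54918280190594], [0.0, 0.0, 1.0]] -0.07817615682210619 [[0.9989056029980873, -0.04177785672382291, 0.02102871813950928], [-0.008493448907770356, -0.6041548033836496, -0.7968217083351299], [0.04599410423824229, 0.7957710627033553, -0.6038484562696956]] [-0.5663153357135472, 0.04616538980463498, 1.1101291433406832]
top [[366.63496931018204, 0.0, 317.04477582931656], [0.0, 366.63496931018204, 198.3763172180875], [0.0, 0.0, 1.0]] -0.05770107350323015 [[-0.02512406749285255, -0.9996622699712793, 0.006642832865868782], [-0.9910623629858345, 0.024035988775725214, -0.13121609625540323], [0.13101211358324327, -0.009880143695437276, -0.9913315332697781]] [-0.01600121428876772, 0.54667617872775, 1.20405945450905]
0.1 [ 7.99709250e-01  6.00386902e-01 -7.16667926e-04  4.12859143e-04]
```

View pics/side0.png

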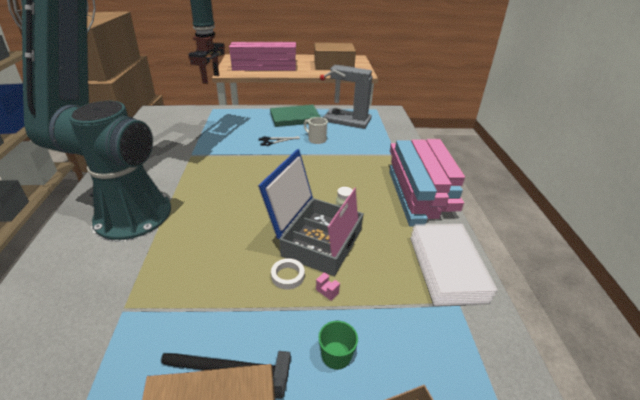

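View pics/top0.png

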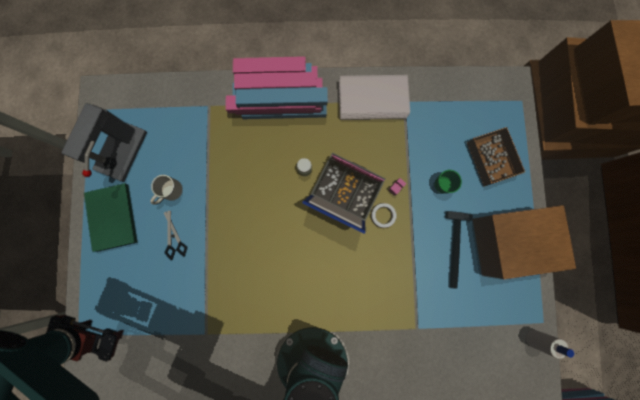

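Top view: the case is at about (348,185), with the cover on the robot side at (335,215) and the flap on the far side at (357,163). The jar (304,166), clip (397,187) and tape (384,215) stand nearby. Next I'll measure them.

```bash
cat > h.py <<'E'
import numpy as np,cv2
def cloud(c):
    K=c["intrinsics"];k=c["k1"];h,w=c["range_z"].shape
    u,v=np.meshgrid(np.arange(w),np.arange(h))
    p=cv2.undistortPoints(np.stack([u,v],-1).reshape(-1,1,2).astype(np.float64),K,np.array([k,0,0,0,0.]),None).reshape(h,w,2)
    z=c["range_z"][...,None]
    P=np.concatenate([p*z,z],-1)
    W=(P-c["t"])@c["R"]
    W[c["range_z"]<=0]=np.nan
    return W
def proj(c,X):
    X=np.atleast_2d(X)
    q=cv2.projectPoints(X,cv2.Rodrigues(c["R"])[0],np.array(c["t"]),c["intrinsics"],np.array([c["k1"],0,0,0,0.]))[0]
    return q.reshape(-1,2)
def caseT(x,y,a):
    T=np.eye(4);T[:2,:2]=[[np.cos(a),-np.sin(a)],[np.sin(a),np.cos(a)]];T[:2,3]=x,y;return T
def tp(T,P): return np.atleast_2d(P)@T[:3,:3].T+T[:3,3]
def cover_pt(th,x,s,n): # s from hinge to edge, n out of outer face ; case frame
    return np.array([x,0.080-s*np.cos(th)+n*np.sin(th),0.0655+s*np.sin(th)+n*np.cos(th)])
def flap_pt(th,x,s,n):
    return np.array([x,-0.066+s*np.cos(th)-n*np.sin(th),0.0425+s*np.sin(th)+n*np.cos(th)])
E
python3 - <<'E'
from bench import *
from h import *
import pickle
d=pickle.load(open("cap0.pkl","rb"))
res={}
for n in("side","top"):
    W=cloud(d[n])
    for q in("case","cover","flap","jar","clip","tape","mug","tub","hammer","scissors"):
        r=silhouettes(n,q)
        if not r: print(n,q,"none");continue
        m=r[0]["region"];res[n,q]=m
        P=W[m];P=P[~np.isnan(P[:,0])]
        print(n,q,round(r[0]["conf"],2),[int(v) for v in r[0]["xy"]],m.sum(),"med",np.median(P,0).round(3),"lo",np.percentile(P,3,axis=0).round(3),"hi",np.percentile(P,97,axis=0).round(3))
        if q in("cover","flap"):
            M=np.median(P,0);Q=P[np.linalg.norm(P-M,axis=1)<.12]
            for _ in range(6):
                c0=Q.mean(0);nn=np.linalg.svd(Q-c0,full_matrices=False)[2][2];e=abs((P-c0)@nn);Q=P[e<.004]
            print("  plane n",nn.round(3),c0.round(3),len(Q))
pickle.dump(res,open("masks0.pkl","wb"))
for n in("side","top"):
    o=d[n]["image"].copy()
    for q,col in(("case",(0,255,255)),("cover",(255,255,0)),("flap",(0,255,0))):
        if (n,q) in res: o[res[n,q]]=(o[res[n,q]]*.4+np.array(col)*.6)
    y,x=(100,210) if n=="side" else (110,260)
    cv2.imwrite(f"pics/{n}m0.png",cv2.resize(np.hstack([d[n]["image"][y:y+200,x:x+190],o[y:y+200,x:x+190]]),None,fx=2,fy=2,interpolation=cv2.INTER_CUBIC))
E
```

```text
side case 0.66 [306, 218] 7105 med [ 0.535 -0.135  0.068] lo [ 0.441 -0.247  0.012] hi [ 0.668 -0.016  0.213]
side cover 0.95 [287, 194] 2605 med [ 0.483 -0.105  0.157] lo [ 0.433 -0.174  0.075] hi [ 0.538 -0.006  0.218]
  plane n [ 0.839 -0.456  0.298] [ 0.485 -0.1    0.156] 2131
side flap 0.69 [343, 223] 1077 med [ 0.628 -0.171  0.104] lo [ 0.59  -0.239  0.05 ] hi [ 0.673 -0.087  0.152]
  plane n [-0.872  0.462 -0.163] [ 0.629 -0.168  0.103] 1068
side jar 0.63 [340, 192] 187 med [ 0.646 -0.     0.073] lo [ 0.631 -0.013  0.038] hi [0.668 0.026 0.078]
side clip 0.72 [325, 285] 412 med [ 0.58  -0.313  0.028] lo [ 0.556 -0.333  0.004] hi [ 0.606 -0.289  0.041]
side tape 0.62 [286, 276] 637 med [ 0.486 -0.266  0.022] lo [ 0.45  -0.297  0.002] hi [ 0.525 -0.22   0.026]
side mug 0.64 [316, 130] 413 med [0.592 0.453 0.056] lo [0.561 0.441 0.004] hi [0.623 0.52  0.086]
side tub 0.69 [335, 342] 1553 med [ 0.591 -0.461  0.04 ] lo [ 0.556 -0.513  0.004] hi [ 0.624 -0.44   0.071]
side hammer 0.81 [221, 362] 1571 med [ 0.363 -0.5    0.025] lo [ 0.241 -0.559  0.013] hi [ 0.49  -0.48   0.028]
side
[... 484 characters left out ...]
plane n [-0.872  0.472 -0.133] [ 0.626 -0.161  0.118] 224
top jar 0.71 [301, 169] 179 med [0.647 0.011 0.072] lo [ 0.631 -0.009  0.027] hi [0.67  0.031 0.077]
top clip 0.74 [400, 188] 155 med [ 0.581 -0.302  0.035] lo [ 0.558 -0.324  0.004] hi [ 0.602 -0.28   0.041]
top tape none
top mug 0.9 [171, 188] 648 med [0.593 0.493 0.036] lo [0.552 0.442 0.   ] hi [0.628 0.522 0.085]
top tub 0.79 [447, 186] 504 med [ 0.594 -0.487  0.032] lo [ 0.557 -0.51  -0.001] hi [ 0.626 -0.44   0.07 ]
top hammer 0.97 [459, 243] 691 med [ 0.383 -0.496  0.022] lo [ 0.243 -0.546  0.01 ] hi [ 0.487 -0.476  0.027]
top scissors 0.87 [167, 240] 409 med [0.414 0.477 0.006] lo [ 0.367  0.426 -0.002] hi [0.509 0.495 0.012]
```

```bash
python3 - <<'E'
from h import *
import pickle
d=pickle.load(open("cap0.pkl","rb"));a=1.079
R=caseT(0,0,a)[:3,:3]
for n in("side","top"):
    W=cloud(d[n]); P=W.reshape(-1,3); P=P[~np.isnan(P[:,0])]
    P=P[(np.abs(P[:,0]-.56)<.2)&(np.abs(P[:,1]+.13)<.2)]
    Q=P@R   # case-aligned
    pk=pickle.load(open("masks0.pkl","rb"))
    for q in("cover","flap"):
        m=W[pk[n,q]];m=m[~np.isnan(m[:,0])]@R
        print(n,q,"x",np.percentile(m[:,0],[1,3,10,50,90,97,99]).round(3),"z",np.percentile(m[:,2],[1,97,99]).round(3), )
        if q=="cover":
            for z0 in(.1,.15,.2):
                s=m[abs(m[:,2]-z0)<.008]; print("  y at z",z0,np.median(s[:,1]).round(4))
        else:
            for z0 in(.08,.1,.12,.14):
                s=m[abs(m[:,2]-z0)<.006]; print("  y at z",z0,np.median(s[:,1]).round(4),len(s))
    r=Q[(Q[:,2]>.055)&(Q[:,2]<.069)]
    print(" rim x",np.percentile(r[:,0],[1,3,10,90,97,99]).round(3),"y",np.percentile(r[:,1],[1,3,97,99]).round(3),len(r))
    o=d[n]["image"]
    T=None
E
python3 - <<'E'
import sys;sys.path.insert(0,'.')
from h import *
import pickle
from scipy.optimize import least_squares
d=pickle.load(open("cap0.pkl","rb"));pk=pickle.load(open("masks0.pkl","rb"))
E
```

```text
side cover x [0.057 0.058 0.066 0.135 0.224 0.242 0.254] z [0.071 0.218 0.22 ]
  y at z 0.1 -0.491
  y at z 0.15 -0.4771
  y at z 0.2 -0.4613
side flap x [0.067 0.068 0.079 0.146 0.226 0.241 0.246] z [0.047 0.152 0.152]
  y at z 0.08 -0.6378 108
  y at z 0.1 -0.6346 117
  y at z 0.12 -0.6312 115
  y at z 0.14 -0.6282 130
 rim x [0.056 0.057 0.058 0.253 0.297 0.302] y [-0.658 -0.655 -0.496 -0.494] 908
top cover x [0.06  0.065 0.08  0.156 0.234 0.25  0.254] z [0.    0.218 0.22 ]
  y at z 0.1 -0.4897
  y at z 0.15 -0.4753
  y at z 0.2 -0.458
top flap x [0.071 0.076 0.088 0.156 0.216 0.231 0.235] z [0.016 0.152 0.153]
  y at z 0.08 -0.6323 12
  y at z 0.1 -0.6292 18
  y at z 0.12 -0.6267 18
  y at z 0.14 -0.6246 64
 rim x [0.059 0.059 0.061 0.254 0.299 0.322] y [-0.656 -0.655 -0.499 -0.497] 343
```

View pics/topm0.png

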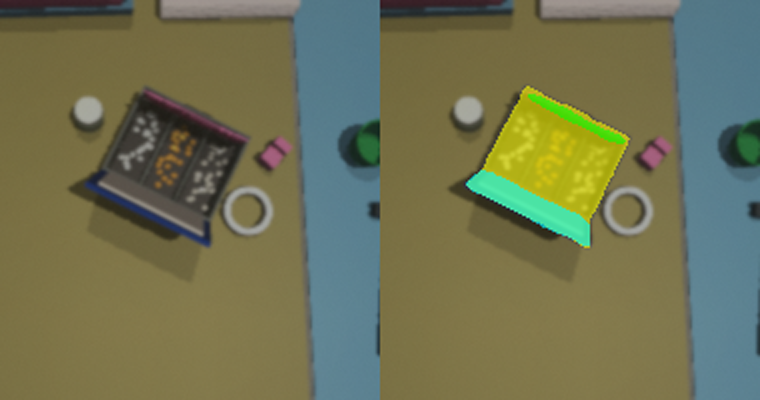

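View pics/sidem0.png

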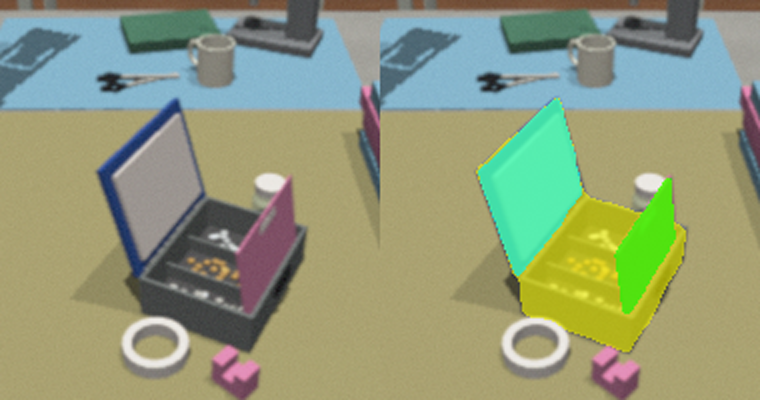

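The case is at about (0.582, -0.134) with yaw 1.079, the cover at about 1.87 rad and the flap at about 1.41 rad. I'll overlay that model on the pictures and check reachability and arm clearance.

```bash
cat >> h.py <<'E'
A=1.079;CX,CY=.5823,-.1338
T=caseT(CX,CY,A)
Q=[float(np.cos(A/2)),float(np.sin(A/2)),0.,0.]
def w(p): return tp(T,np.array(p,float))[0]
E
python3 - <<'E'
from bench import *
from h import *
import pickle
d=pickle.load(open("cap0.pkl","rb"))
for n in("side","top"):
    o=cv2.resize(d[n]["image"],None,fx=3,fy=3,interpolation=cv2.INTER_CUBIC)
    def poly(P,col):
        q=((proj(d[n],np.array([w(p) for p in P]))+.5)*3).astype(int); cv2.polylines(o,[q],True,col,1)
    poly([(x,y,.065) for x,y in((-.1,-.08),(.1,-.08),(.1,.08),(-.1,.08))],(0,255,255))
    poly([(x,y,0) for x,y in((-.1,-.08),(.1,-.08),(.1,.08),(-.1,.08))],(0,200,255))
    poly([cover_pt(1.87,x,s,.008) for x,s in((-.1,0),(.1,0),(.1,.16),(-.1,.16))],(0,255,0))
    poly([flap_pt(1.41,x,s,.003) for x,s in((-.09,0),(.09,0),(.09,.11),(-.09,.11))],(255,255,0))
    y,x=(130,230) if n=="side" else (120,270)
    cv2.imwrite(f"pics/{n}ov.png",o[y*3:(y+160)*3,x*3:(x+160)*3])
S=[]
for z in(.06,.15,.25,.35,.4):
    for y in(-.12,-.05,.03,.12,.18):
        p=w((0,y,z));q=inverse_kinematics(p,Q)
        if q is None: print("none",y,z);continue
        S.append((np.hypot(p[0],p[1]),p[2],*q))
S=np.array(S);r,z,q1,q2,q3,q4,q5,q6=S.T
M1=np.c_[np.ones(len(S)),np.sin(q2),np.sin(q2+q3),np.cos(q2+q3)]
M2=np.c_[np.ones(len(S)),np.cos(q2),np.cos(q2+q3),-np.sin(q2+q3)]
for M,v in((M1,r),(M2,z)):
    c,res,*_=np.linalg.lstsq(M,v,rcond=None);print(c.round(3),abs(M@c-v).max())
print(np.c_[S[:,:2],S[:,2:]].round(2)[::4])
print(current_clock())
E
```

```text
[0.009 0.606 0.43  0.111] 0.00016511508859939905
[-0.115  0.611  0.434  0.112] 5.551115123125783e-16
[[ 0.71  0.06 -0.37  0.67  1.39 -0.    1.08 -1.45]
 [ 0.43  0.06 -0.28  0.36  2.05 -0.    0.73 -1.36]
 [ 0.48  0.15 -0.3   0.28  1.85 -0.    1.02 -1.38]
 [ 0.57  0.25 -0.33  0.29  1.54 -0.    1.31 -1.41]
 [ 0.65  0.35 -0.35  0.35  1.22 -0.    1.58 -1.43]
 [ 0.71  0.4  -0.37  0.45  0.95 -0.    1.74 -1.45]
 [ 0.43  0.4  -0.28 -0.03  1.56 -0.    1.61 -1.36]]
1.1
```

View pics/sideov.png

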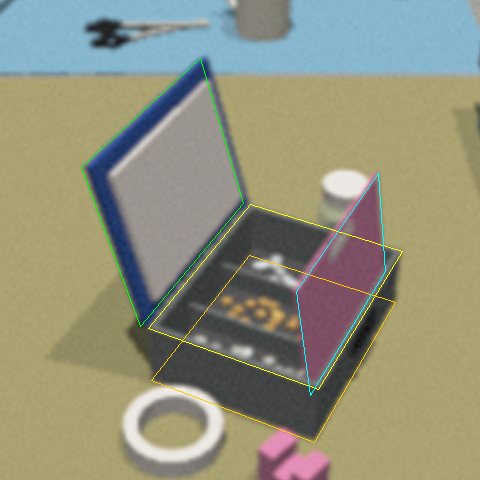

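View pics/topov.png

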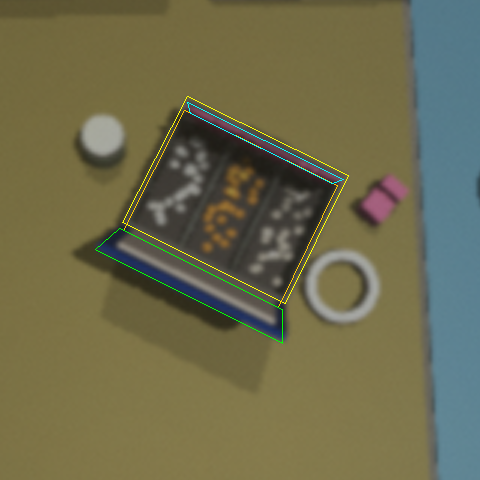

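The overlays match the case, flap and cover to within about 2 mm. Next, the flap.

Run:
```python
from bench import *
from h import *
move_gripper(0.0)
p=current_position()
servo_line([p[0],p[1],.36],rate=.25)
move_ptp(w((0,-.115,.30)),Q)
servo_line(w((0,-.115,.135)),rate=.15)
print(current_clock(),current_position(),current_force(),current_finger_gap())
for n in("side","top"):
    c=capture(n);cv2.imwrite(f"pics/{n}1.png",cv2.resize(c["image"][60:300,180:500],None,fx=2.4,fy=2.4))
```

```text
7.625 [ 0.68448043 -0.18838773  0.13613656] [-0.30707108 -0.23307349  0.08732927] 0.0006144726123006945
```

View pics/side1.png

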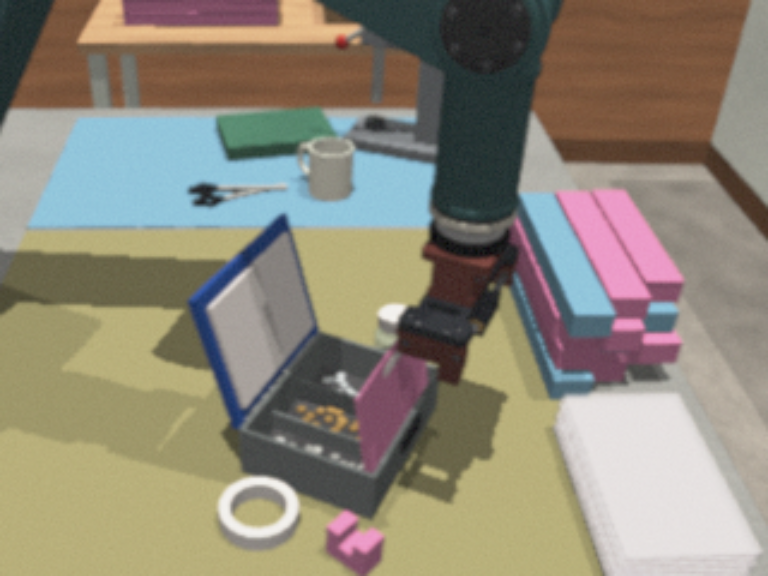

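The shut fingers are behind the flap at about (440,360) in the crop, and the wrist is well above everything. I'll fold the flap now.

Run:
```python
from bench import *
from h import *
for th in(1.35,1.15,.95,.75,.55,.35,.2,.08):
    p=flap_pt(th,0,.088,.003); p[1]-=.010*1.0
    r=servo_line(w(p),rate=.09,contact_N=20)
    print(th,r,current_clock(),current_position().round(4) if hasattr(current_position(),'round') else current_position(),np.round(current_force(),1))
    if r: break
else:
    p=flap_pt(0,0,.088,.003); p[1]-=.010; p[2]-=.004
    r=servo_line(w(p),rate=.02,contact_N=8); print("press",r,current_position(),np.round(current_force(),1),current_clock())
```

```text
1.35 False 8.4917 [ 0.6354 -0.1622  0.1293] [0.5 0.2 0.1]
1.15 False 8.8333 [ 0.62   -0.154   0.1239] [ 1.  -0.1  0.1]
0.95 False 9.175 [ 0.6062 -0.1466  0.1157] [-0.6  0.3 -0.7]
0.75 False 9.5167 [ 0.5942 -0.1402  0.1046] [ 0.1  0.4 -1.2]
0.55 False 9.8583 [ 0.5844 -0.135   0.0909] [ 0.7 -0.3  0.2]
0.35 False 10.2 [ 0.5772 -0.1311  0.0754] [ 0.2 -0.2  1. ]
0.2 False 10.5 [ 0.5735 -0.1292  0.0628] [ 0.1 -0.  -0.4]
0.08 False 10.7667 [ 0.5718 -0.1283  0.0523] [-0.2 -0.   0.6]
press True [ 0.57230329 -0.12837567  0.04572112] [-1.6  0.6  8. ] 11.2
```

The press contact came at z = 45.7 mm against the expected 45.5. I'll lift clear and look.

Run:
```python
from bench import *
from h import *
p=current_position()
servo_line([p[0],p[1],.10],rate=.08)
servo_line([p[0],p[1],.33],rate=.25)
move_ptp(w((0,.185,.33)),Q)
print(current_clock(),current_position())
import pickle
d={}
for n in("side","top"):
    c=capture(n);d[n]=c;cv2.imwrite(f"pics/{n}2.png",cv2.resize(c["image"][60:300,180:500],None,fx=2.4,fy=2.4))
    r=silhouettes(n,"flap")
    if r:
        P=cloud(c)[r[0]["region"]];P=P[~np.isnan(P[:,0])];P=(P-T[:3,3])@T[:3,:3];print(n,r[0]["conf"],np.percentile(P,[5,50,95],axis=0).round(3).tolist())
    r=silhouettes(n,"cover")
    if r:
        P=cloud(c)[r[0]["region"]];P=P[~np.isnan(P[:,0])];P=(P-T[:3,3])@T[:3,:3]
        print(n,"cover",[np.median(P[abs(P[:,2]-z)<.01,1]).round(3) for z in(.1,.15,.2)])
pickle.dump(d,open("cap2.pkl","wb"))
```

```text
13.8333 [ 0.42027252 -0.04687185  0.3299133 ]
side 0.67 [[-0.069, -0.06, 0.044], [-0.0, -0.013, 0.046], [0.08, 0.038, 0.048]]
side cover [np.float64(0.086), np.float64(0.1), np.float64(0.115)]
top 0.65 [[-0.075, -0.06, 0.039], [0.011, -0.016, 0.044], [0.082, 0.034, 0.048]]
top cover [np.float64(nan), np.float64(nan), np.float64(nan)]
  return _methods._mean(a, axis=axis, dtype=dtype,
  ret = ret.dtype.type(ret / rcount)
```

View pics/side2.png

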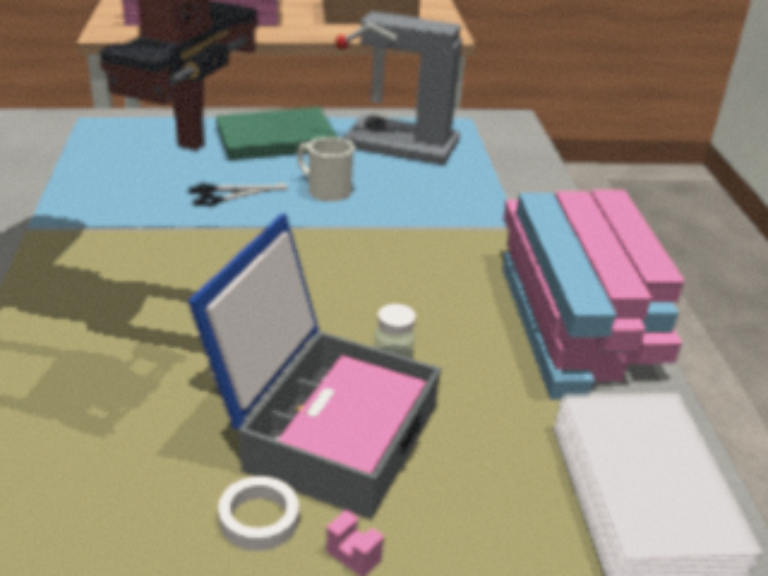

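The flap lies flat at about (355,410) in the crop, z ≈ 0.046, and the cover is still at about 1.87 rad. Now I'll push the cover over from behind.

Run:
```python
from bench import *
from h import *
servo_line(w((0,.185,.182)),rate=.15)
W=[(0,cover_pt(th,0,.16,.008)[1]+.010,.182) for th in(1.85,1.70,1.60)]
for th in(1.5,1.35,1.2,1.05,.9,.75,.6,.45,.33,.23,.15,.08,.04):
    p=cover_pt(th,0,np.interp(th,[.3,1.5],[.145,.118]),.008);p[1]+=.010;W.append(p)
zl=1
for p in W:
    rate=.08 if p[2]>.12 else (.05 if p[2]>.09 else .03)
    r=servo_line(w(p),rate=rate,contact_N=25)
    print(r,round(current_clock(),2),np.round(p,3),np.round(current_position(),3),np.round(current_force(),1))
    if r: break
else:
    p=cover_pt(0,0,.145,.008);p[1]+=.010;p[2]-=.005
    r=servo_line(w(p),rate=.015,contact_N=12);print("press",r,current_position(),np.round(current_force(),1),current_clock())
c=capture("side");cv2.imwrite("pics/side3.png",cv2.resize(c["image"][60:300,180:500],None,fx=2.4,fy=2.4))
```

```text
False 15.96 [0.    0.142 0.182] [ 0.457 -0.067  0.182] [-0.5 -0.1  0.5]
False 16.4 [0.    0.119 0.182] [ 0.479 -0.078  0.182] [-0.1  0.5  0.1]
False 16.75 [0.    0.103 0.182] [ 0.493 -0.086  0.182] [-0.6 -0.6 -0.3]
False 17.07 [0.    0.09  0.184] [ 0.504 -0.092  0.184] [-0.  -0.  -0.2]
False 17.45 [0.    0.071 0.186] [ 0.52  -0.101  0.186] [0.3 0.1 0.7]
False 17.83 [0.    0.052 0.185] [ 0.537 -0.11   0.185] [-0.3  0.2  0.5]
False 18.23 [0.    0.033 0.181] [ 0.554 -0.119  0.181] [-0.   0.1 -0.9]
False 18.62 [0.    0.015 0.173] [ 0.57  -0.127  0.173] [-0.5  0.5 -0.5]
False 19.03 [ 0.    -0.003  0.163] [ 0.586 -0.136  0.163] [ 0.1  1.6 -0.2]
False 19.44 [ 0.   -0.02  0.15] [ 0.6   -0.143  0.15 ] [-0.3  0.8  0.1]
False 19.86 [ 0.    -0.034  0.134] [ 0.612 -0.15   0.134] [-0.1 -0.8 -0.2]
False 20.36 [ 0.    -0.044  0.12 ] [ 0.621 -0.155  0.12 ] [-0.   0.4 -1. ]
False 20.8 [ 0.    -0.049  0.106] [ 0.626 -0.157  0.106] [0.6 0.1 0.3]
False 21.18 [ 0.    -0.052  0.095] [ 0.628 -0.158  0.095] [ 0.8 -0.5 -1.2]
False 21.68 [ 0.    -0.054  0.085] [ 0.63  -0.159  0.085] [-0.1 -0.2  0.4]
False 22.02 [ 0.    -0.055  0.079] [ 0.63  -0.16   0.079] [-1.1 -0.   0. ]
press True [ 0.63084149 -0.15978795  0.07384793] [-1.   0.6  6.3] 22.5
```

View pics/side3.png

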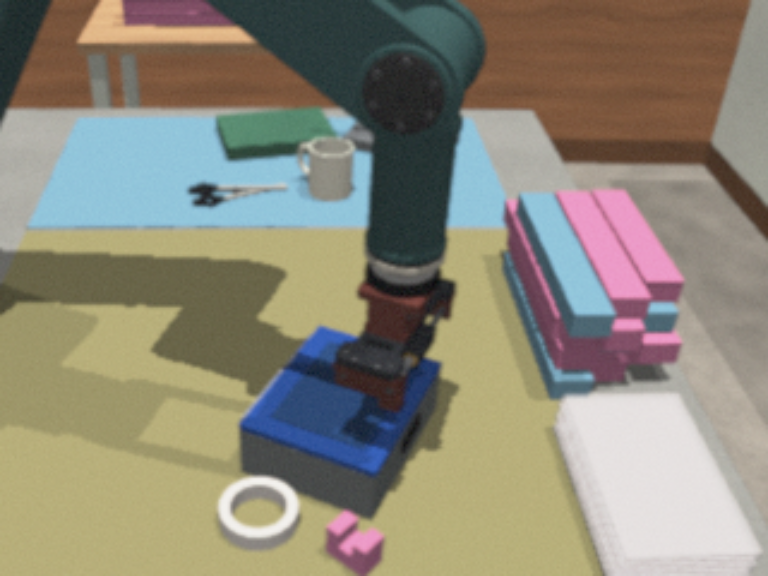

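The cover looks shut, with first contact at 73.8 mm. I'll press a bit more firmly, retreat and check.

Run:
```python
from bench import *
from h import *
p=list(current_position())
r=servo_line([p[0],p[1],p[2]-.003],rate=.015,contact_N=12);print(r,current_position(),np.round(current_force(),1))
servo_line([p[0],p[1],.11],rate=.06)
servo_line([p[0],p[1],.30],rate=.25)
move_ptp([.40,.25,.35],Q)
d={}
from bench import *
for n in("side","top"):
    c=capture(n);d[n]=c;cv2.imwrite(f"pics/{n}4.png",cv2.resize(c["image"][60:300,180:500],None,fx=2.4,fy=2.4))
    for q in("cover","flap","jar","clip","tape"):
        r=silhouettes(n,q)
        if r:
            P=cloud(c)[r[0]["region"]];P=P[~np.isnan(P[:,0])]
            print(n,q,round(r[0]["conf"],2),np.median(P,0).round(3))
            if q=="cover":
                P=(P-T[:3,3])@T[:3,:3]
                for y in(-.07,-.04,0,.04,.07):print("  z at y",y,np.median(P[abs(P[:,1]-y)<.008,2]).round(4))
print(current_clock(),np.round(current_force(),1))
```

```text
True [ 0.63082927 -0.15976298  0.07379096] [-1.9  0.2  7.5]
side cover 0.92 [ 0.58  -0.147  0.074]
  z at y -0.07 0.0739
  z at y -0.04 0.0745
  z at y 0 0.0744
  z at y 0.04 0.0746
  z at y 0.07 0.0741
side jar 0.71 [ 0.655 -0.001  0.066]
side clip 0.61 [ 0.581 -0.314  0.027]
side tape 0.63 [ 0.488 -0.264  0.021]
top cover 0.93 [ 0.58  -0.133  0.072]
  z at y -0.07 0.0715
  z at y -0.04 0.072
  z at y 0 0.0722
  z at y 0.04 0.0721
  z at y 0.07 0.0719
top jar 0.63 [0.647 0.009 0.072]
top clip 0.64 [ 0.582 -0.303  0.034]
top tape 0.65 [ 0.49  -0.254  0.021]
26.7583 [-0.5 -0.2  0.2]
```

View pics/side4.png

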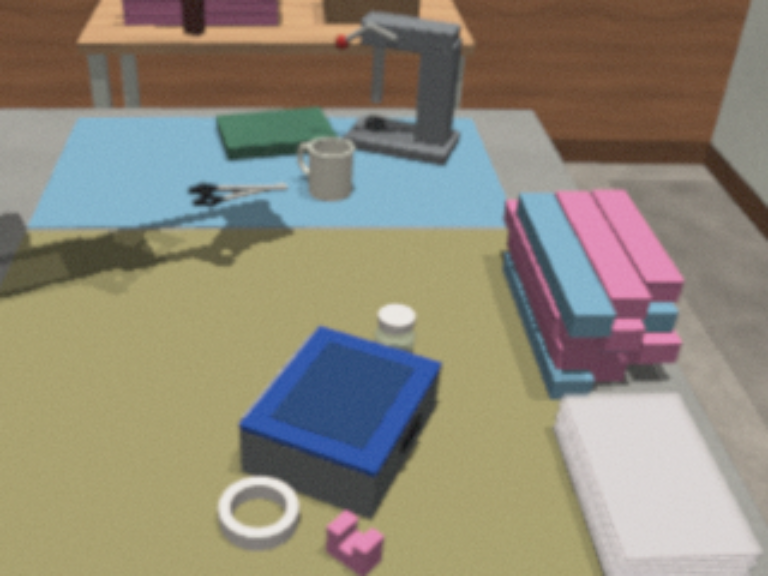

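The cover is flat and level at (340,395) in the crop, both cameras agree to about 2 mm, and the nearby things haven't moved. Handing in.

```bash
python3 -c "
from bench import *
print(close_job(),current_clock())"
```

```text
the job is handed in; nothing more can be done
the job is handed in; nothing more can be done
```

The rivet case is shut. With the fingers closed, I pushed the pink flap down flat over the rivets. I then pushed the blue cover over from behind, slowing near the rim, and pressed it shut. I handed the job in with the arm clear of the case, at about 27 s of the 58 s allowed.

- **Flap:** the fingers met firm resistance at 45.7 mm, against 45.5 mm expected. Both cameras showed the flap lying flat before I moved the cover.
- **Cover:** the fingers stopped at 73.8 mm on the final press, against 73.5 mm when shut. The side camera put it level at 73.9–74.6 mm and the top camera at 71.5–72.2 mm, a disagreement that fits the 2 mm calibration. I did not see a gap at the rim.
- **Other things:** the jar, clip and tape measured within a few millimetres of where they started. The largest difference was 9 mm for the jar in the side view, where the case partly hides it; the top camera had it within 2 mm. The mug and scissors look unmoved in the last side picture. I did not check the tub and hammer again at the end, but the arm never went near them.

The force readings I took between moves showed almost nothing during the swings and 6–8 N at the presses, so I have no reading of the peak force while moving.

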